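# Hold the spring clip open over the recipe board

### The arm

A 6-joint arm with a two-finger parallel gripper is mounted at the origin on the work surface; the furniture and walls round the work are solid. World frame = base frame: x ahead of the robot, y to its left, z up, the work surface at z = 0. Lengths are in m, angles in degrees, forces in N, time in s.
With the tool pointing down it reaches from about 0.3 to 0.75 m from the base axis. Payload 8.5 kg.
Tool frame: the origin (TCP) lies at the very end of the fingers, on their centre line; the grasp point (between the pads) lies 19 mm behind it (env.tcp_to_grasp is the distance from the TCP to the grasp point, in m); z points along the fingers, y is the line along which they close (so a half turn about z gives the same grasp; the last joint's range is limited). The gripper opens to 85 mm and grips with 20 to 120 N. Pads are 22 mm wide; open, the fingers measure 114 mm over their backs; the gripper's body (76 mm by 85 mm) begins 54 mm behind the grasp point. The pads swing forward as they close: fully open they stand 13 mm farther back than shut.
Start: joints at [61.576, 21.807, 74.336, -0, 83.858, -12.336], TCP at [0.152, 0.528, 0.231] pointing down, gripper open.
Joint ranges: [-178.18, 178.18], [-50.72, 133.34], [12.68, 142.11], [-81.47, 261.47], [9.98, 163.14], [-165.26, 165.26]. Speed limits (degrees/s): [136.94, 136.94, 180, 180, 180, 180].

### API

Orientations are given as a 3x3 rotation matrix whose columns are the frame's x, y, z axes.
In Python, from rig import status, get_image, env gives the robot as it stands.
- The arm moves only by the shell command python3 -m handwheel 'ROWS' [FORCE]. ROWS is text: rows parted by semicolons, each of 7 numbers parted by spaces: the shift along the world's x, y, z in cm, then the turn, a rotation vector about the world's x, y, z in degrees, then the opening, from 0 (shut) to 1 (fully open). In form: dx dy dz wx wy wz gripper; .... A call has 1 to 8 rows; each row is the pose to reach, as a shift and turn from the pose commanded when the call began; what a row does not reach only later rows make up. A row lasts 1/12 s, in which the tool goes at most 41.7 mm and 7.16 degrees, less where a joint would pass 70% of its speed; a pose out of reach is approached as far as the arm can. A call with a gripper value outside its range is refused whole. The fingers move at their own pace and stop on an object; FORCE is the grip in N (left out, the last holds). Time passes only in rows, so rows that repeat a pose let the fingers close. It gives the time, the measured TCP pose, the force, the opening and the grip force at its end, in the units of the state.
- status.observe(): the state, without advancing time (a new reading comes with each control period).
- get_image(name): name is "scene" or "top" or "wrist"; returns a dict with "color" (480x640x3 uint8, red, green, blue), "vertical_fov" (degrees; the focal length in pixels is half the picture's height over the tangent of half this angle, whatever the lens; pixels are square), "cx", "cy" (the principal point, pixels), "xyz" and "orientation" of the camera in the world. Camera axes: x right, y down, z forward; pixel columns grow to the right and rows downward; lengths in m; the calibration is good to about 2 mm. A picture is of the moment at which its call begins. There is no depth.
- env.close_job(): hands the job in; it is judged then, once.
The state is a dict: "time_s": time; "q": joint angles; "qvel": joint speeds; "joint_efforts": joint torques, N m; "position": TCP position; "tool_rot": TCP orientation; "ft_force": force on the tool from outside, world axes, zero at the start; "wrist_torque": the same for the moment, N m; "grip_width": finger opening in m; "gripper_force": force on a finger pad.
Only numpy, scipy, OpenCV 4.12 (cv2) and the standard library are available. Lean on these libraries where they do the work, as an engineer would, in place of code of your own. Each camera call takes 0.05 s, during which the arm holds its last target. There are 200 camera calls.

### The job

Squeeze the two handles of the steel spring clip to spread its jaws, lift it off the strip of its wooden rail, and bring it, still squeezed wide open, down over the middle of the top edge of the taller of the two upright recipe boards, so that I can slip the shopping list under it. Finish while holding it there: one jaw in front of the board and one behind, parallel to it, the edge about 15 mm deep between the jaws, the clip gaping and not touching the board. Do not press it hard against either board on the way, and leave everything else where it stands.

Things in the scene. Friction and masses are not known exactly. Their poses are not given: they have to be found in the camera images.
- clip: Spring clip (loose, about 80 g, bare steel): two levers on a sprung pivot, like a letter clip, standing jaws down on the rail's strip, handles up. 74 mm tall; jaws 50 mm wide (along y), tips 34 mm below the pivot; handles 26 mm wide plates, splayed, about 54 mm over their top ends. Origin at jaw-tip height, midway between the jaws at the start; fixed to the near lever.
- clip_grip (a point): Midway between the clip's handles, 60 mm above the jaw tips, 26 mm above the pivot: the height to squeeze. x: direction in which the handles are squeezed, near to far; y along the jaws; z up. Fixed to the near lever: leans 0.4 rad with it when fully squeezed. Squeezing takes about 5 N per handle at first, 13 N fully open.
- jaw_near (a point): Tip of the near lever's jaw: lowest end of its inner face, middle of its width. Midway between jaw_near and jaw_far is the middle of the clip's mouth. Fully open the tips gape 30 mm, and the handles stand upright and parallel, 23 mm over both.
- jaw_far (a point): Tip of the far lever's jaw, likewise (the axes of this point turn with the far lever).
- clip_lever (a joint): Angle (rad) between the clip's levers: 0 shut on the 4 mm strip, 0.8 fully open at its stop (each lever then leans about 0.4); -0.12 shut on nothing. The spring pulls it shut: 0.18 Nm at 0, 0.34 Nm at 0.8.
- rail_strip (a point): Clip rail (fixed): wooden base 50 x 140 x 15 mm with an upright steel strip 4 mm thick, 120 mm long along y, standing 26 mm above the base. The point is the middle of the strip's top edge; x across the strip, y along it, z up. The clip's jaw tips rest on the base, one on either side of the strip.
- rail: The same clip rail; origin under the middle of its base on the worktop.
- tall_board_edge (a point): The taller recipe board (fixed): white stiff board 4 mm thick, 100 mm wide, its top edge 160 mm above the worktop, upright in a wooden foot 60 x 110 x 24 mm. The point is the middle of its top edge; x across its thickness (from front to back), y along the edge, z up.
- tall_board: The same taller board; origin under the middle of its foot.
- low_board: The lower recipe board (fixed, not to be used): the same make, 130 mm wide, top edge only 105 mm above the worktop; origin under the middle of its foot.
- candle: bystander: tea light in a grey metal cup, 38 mm across, 18 mm high; origin under its centre
- mandarin: bystander: orange mandarin, 49 mm across; origin at its underside as it starts
- mill: bystander: clear glass salt shaker with grey cap, 44 mm across, 90 mm high; origin under its centre
- tin: bystander: food tin, 58 mm across, 72 mm high; origin under its centre
- spice_jar: bystander: spice jar with red cap, 46 mm across, 109 mm high; origin under its centre
There are look-alikes about, which are no part of the job. Leave any blue, green or purple look-alike of the rail alone.

How it is judged (in metres and radians):
On the way:
1. the clip is squeezed open and lifted clear of the rail's strip (value of joint clip_lever above 0.5 rad and z of each of jaw_near, jaw_far in the frame of rail_strip above 0.01 m and contact force between clip and the fingers above 2 N), for 0.2 s.
At the end, for the whole second after the job is handed in: Fingers hold the clip open past 0.5 rad; a jaw tip on each side of the taller board, over 5 mm from its mid-plane, 6 to 26 mm below its top edge, within 20 mm of the edge's middle, jaws parallel to it within 0.25 rad; clip still, touching neither board nor rail (under 0.5 N) (value of joint clip_lever above 0.5 rad and ((x of jaw_far in the frame of tall_board_edge above 0.005 m and x of jaw_near in the frame of tall_board_edge below -0.005 m) or (x of jaw_near in the frame of tall_board_edge above 0.005 m and x of jaw_far in the frame of tall_board_edge below -0.005 m)) and z of jaw_near in the frame of tall_board_edge between -0.026 and -0.006 m and z of jaw_far in the frame of tall_board_edge between -0.026 and -0.006 m and y of jaw_near in the frame of tall_board_edge between -0.02 and 0.02 m and y of jaw_far in the frame of tall_board_edge between -0.02 and 0.02 m and angle between the y axis of clip_grip and the y axis of tall_board_edge, either way round below 0.25 rad and contact force between clip and the fingers above 2 N and contact force between clip and tall_board below 0.5 N and contact force between clip and low_board below 0.5 N and contact force between clip and rail below 0.5 N and linear speed of clip below 0.03 m/s); the arm keeps its last pose, push and grip.
It fails at once if a bystander is displaced by more than 30 mm (distance of any of candle, mandarin, mill, tin, spice_jar from where it was at the start of the episode above 0.03 m).
It fails at once if the clip is pressed hard against a board (over 10 N) (contact force between clip and tall_board above 10 N or contact force between clip and low_board above 10 N).
It also fails if it takes over 38 s, if anything falls off the work surface, if the arm or the gripper's body presses on something with over 40 N, if the wrist force passes 120 N, or if a joint passes its speed limit or range.

## Working session

There is one attempt and no reset: what is moved stays moved. The work goes in short steps, Python scripts to look and compute and a shell command to move; the robot and the scene stay as the last step left them, time stands still between calls to the robot, and variables do not carry over. Pictures are saved under pics/ and viewed, at most 10 in all, crops included, and the job is handed in when it is done.

```bash
ls; mkdir -p pics; cat > h.py <<'E'
import numpy as np,cv2
from rig import status,get_image,env
def save(im,n): cv2.imwrite('pics/'+n+'.png',cv2.cvtColor(im['color'],cv2.COLOR_RGB2BGR))
def ray(im,u,v):
    f=240/np.tan(np.radians(im['vertical_fov'])/2)
    d=np.array([(u-im['cx'])/f,(v-im['cy'])/f,1.])
    return np.array(im['xyz']),np.array(im['orientation'])@d
def at_z(im,u,v,z):
    o,d=ray(im,u,v);return o+d*(z-o[2])/d[2]
def proj(im,p):
    f=240/np.tan(np.radians(im['vertical_fov'])/2)
    c=np.array(im['orientation']).T@(np.array(p)-im['xyz']);return f*c[0]/c[2]+im['cx'],f*c[1]/c[2]+im['cy']
E
python3 - <<'E'
from h import *
import pickle
d={}
for n in('scene','top','wrist'):
    im=get_image(n);d[n]=im;save(im,n+'0');print(n,im['vertical_fov'],im['cx'],im['cy'],im['xyz'],np.round(im['orientation'],3).tolist())
pickle.dump(d,open('d0.pkl','wb'))
s=status.observe();print(s,env.tcp_to_grasp)
E
```

```text
pics
scene 56.55772232137807 318.13123697080107 235.4674689898272 [-0.19816828 -0.26496545  0.97522287] [[0.534, -0.604, 0.592], [-0.845, -0.375, 0.38], [-0.007, -0.703, -0.711]]
top 56.069506702331154 319.6406786817993 240.68360675333042 [0.30642031 0.20402996 1.51818883] [[0.03, -0.993, 0.118], [-0.999, -0.032, -0.019], [0.022, -0.117, -0.993]]
wrist 71.13364660364402 320.1068039293319 241.95363682666056 [0.07880237 0.54893073 0.37184831] [[0.277, 0.916, 0.29], [0.961, -0.264, -0.084], [-0.001, 0.302, -0.953]]
{'time_s': 0.15, 'q': array([ 6.15755903e+01,  2.18329610e+01,  7.43707305e+01,  5.21030303e-04,
        8.38582013e+01, -1.23367621e+01]), 'qvel': array([-0.01589048, -0.06387933, -0.16279845,  0.05194139,  0.02051309,
        0.00499674]), 'joint_efforts': array([ 2.92709483e-03, -4.48626637e+01, -2.31344712e+01, -1.39402100e-04,
        3.90086439e-03, -1.49895857e-05]), 'position': array([0.1523152 , 0.52826864, 0.23086958]), 'tool_rot': array([[-9.60838584e-01,  2.77108177e-01, -5.22141266e-04],
       [ 2.77108566e-01,  9.60838149e-01, -9.45702725e-04],
       [ 2.39631289e-04, -1.05335748e-03, -9.99999417e-01]]), 'ft_force': array([ 0.09256086, -0.48126564,  0.42831469]), 'wrist_torque': array([ 0.03931933,  0.01022752, -0.00189474]), 'gripper_force': 0.0, 'grip_width': 0.08558416441596678} 0.0187
```

View pics/top0.png

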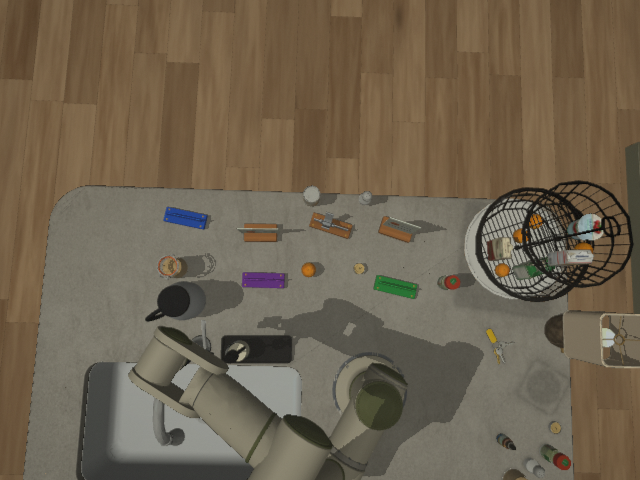

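View pics/scene0.png

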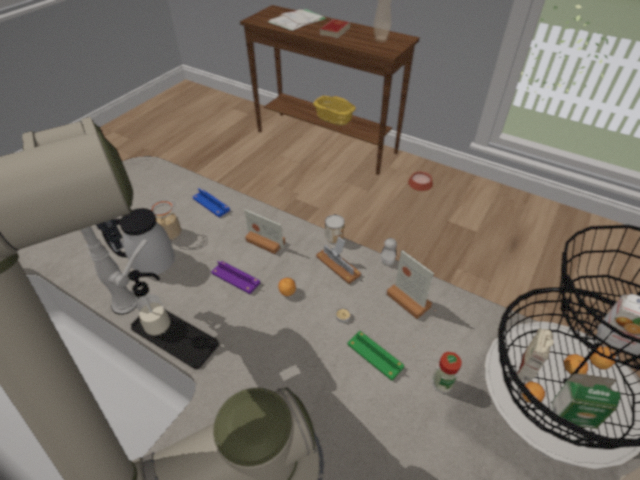

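The top view shows the clip and wooden rail at about (331,224). The taller board is on the right (~(397,228)), the lower one on the left (~(260,232)), with the tin and mill behind at (312,195) and (366,199). I'll enlarge both views.

```bash
python3 - <<'E'
import cv2,numpy as np
t=cv2.imread('pics/top0.png')[180:260,290:450];s=cv2.imread('pics/scene0.png')[205:325,300:460]
cv2.imwrite('pics/c.png',np.vstack([cv2.resize(t,None,fx=5,fy=5,interpolation=2)[:, :],]))
cv2.imwrite('pics/cs.png',cv2.resize(s,None,fx=5,fy=5,interpolation=2))
E
```

```text
(no output)
```

View pics/c.png

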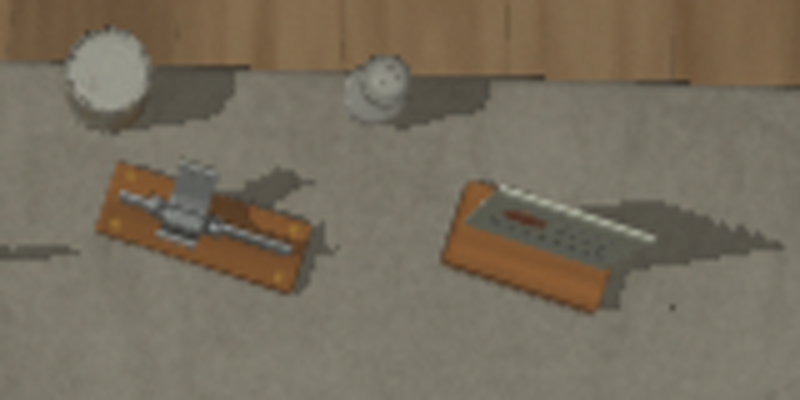

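View pics/cs.png

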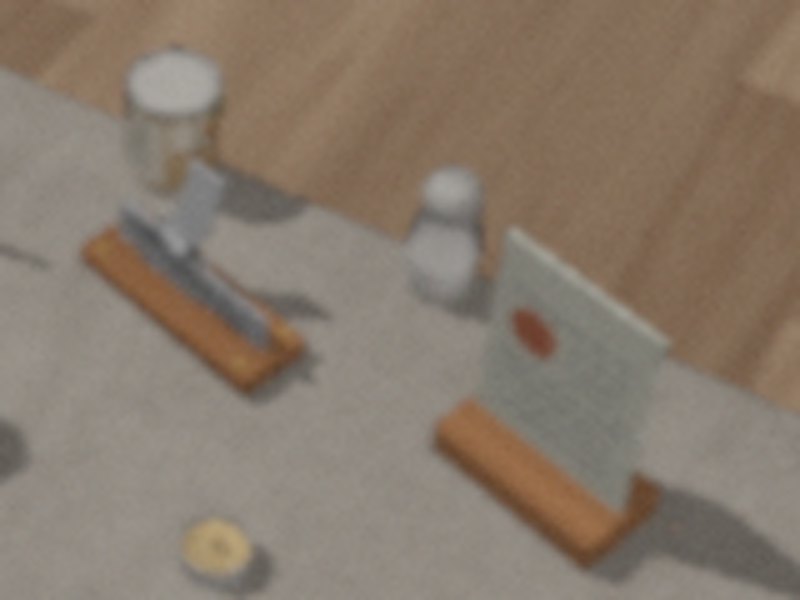

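The crops show the rail strip from (120,194) to (290,248) and the clip's handle ends at about (198,165) and (177,241). The board's top edge runs (500,187) to (655,240).

```bash
python3 - <<'E'
from h import *
import pickle
d=pickle.load(open('d0.pkl','rb'));t=d['top'];s=d['scene']
T=lambda u,v,z:at_z(t,u/5+290-.4,v/5+180-.4,z)
S=lambda u,v,z:at_z(s,u/5+300-.4,v/5+205-.4,z)
def seg(n,a,b):
    print(n,a.round(4),b.round(4),'mid',((a+b)/2).round(4),'len',np.linalg.norm(a-b).round(4),'ang',np.degrees(np.arctan2(*(b-a)[1::-1])).round(1))
seg('strip',T(120,194,.041),T(290,248,.041))
seg('railbase near',T(97,232,.015),T(292,292,.015))
seg('railbase far',T(120,160,.015),T(314,222,.015))
seg('edge',T(500,187,.16),T(655,240,.16))
seg('handles',T(198,165,.089),T(177,241,.089))
seg('S strip',S(122,205,.041),S(267,335,.041))
seg('S edge',S(510,230,.16),S(667,347,.16))
print('Shandle',S(208,168,.089))
for n,u,v,z in(('tin',110,72,.072),('mill',387,78,.09)):print(n,T(u,v,z).round(3))
E
```

```text
strip [0.5554 0.1986 0.041 ] [0.523  0.0848 0.041 ] mid [0.5392 0.1417 0.041 ] len 0.1183 ang -105.9
railbase near [0.5333 0.2132 0.015 ] [0.4969 0.0807 0.015 ] mid [0.5151 0.1469 0.015 ] len 0.1374 ang -105.4
railbase far [0.5831 0.1993 0.015 ] [0.5451 0.0669 0.015 ] mid [0.5641 0.1331 0.015 ] len 0.1377 ang -106.0
edge [ 0.5476 -0.0336  0.16  ] [ 0.5179 -0.1292  0.16  ] mid [ 0.5327 -0.0814  0.16  ] len 0.1001 ang -107.2
handles [0.5679 0.1492 0.089 ] [0.518  0.1613 0.089 ] mid [0.543  0.1553 0.089 ] len 0.0513 ang 166.4
S strip [0.5538 0.1978 0.041 ] [0.5126 0.0794 0.041 ] mid [0.5332 0.1386 0.041 ] len 0.1253 ang -109.2
S edge [ 0.5452 -0.0337  0.16  ] [ 0.5155 -0.1283  0.16  ] mid [ 0.5304 -0.081   0.16  ] len 0.0992 ang -107.4
Shandle [0.56438685 0.14835752 0.089     ]
tin [0.631 0.208 0.072]
mill [0.629 0.028 0.09 ]
```

The measurements agree: strip yaw -105.8°, clip centre about (0.543, 0.155), board edge middle about (0.5315, -0.081), board yaw -107.3°. Next I move above the clip.

```bash
python3 -m handwheel '2 -2 0 0 0 -4.5 1;4.5 -4.3 0 0 0 -10 1;7 -6.7 0 0 0 -16 1;9.5 -9.1 0 0 0 -22 1;12 -11.5 0 0 0 -28 1;14.5 -13.9 0 0 0 -34 1;17 -16.3 0 0 0 -40 1;19.5 -18.6 0 0 0 -45 1' 35 && python3 -m handwheel '2.5 -2.4 0 0 0 -6 1;5 -4.8 0 0 0 -12 1;7.5 -7.2 0 0 0 -18 1;10 -9.6 0 0 0 -24 1;12.5 -12 0 0 0 -30 1;15 -14.4 -1 0 0 -36 1;17.5 -16.8 -2 0 0 -41 1;19.6 -18.7 -3 0 0 -44.7 1' && python3 -m handwheel '0 0 0 0 0 0 1;0 0 0 0 0 0 1;0 0 0 0 0 0 1;0 0 0 0 0 0 1'
python3 - <<'E'
from h import *
import pickle
s=status.observe();print(s['time_s'],s['position'],s['tool_rot'].round(3))
w=get_image('wrist');t=get_image('top');save(w,'w1');save(t,'t1');pickle.dump((w,t),open('d1.pkl','wb'))
print(proj(w,[.543,.155,.089]),proj(w,s['position']))
E
```

```text
time_s: 0.82
position: [0.3483, 0.341, 0.2312]
tool_rot: [[-0.479, 0.878, -0.0], [0.878, 0.479, -0.0], [-0.0, -0.0, -1.0]]
ft_force: [0.6, 1.1, -0.0]
grip_width: 0.0852
gripper_force: 0.0
time_s: 1.48
position: [0.5448, 0.1535, 0.2007]
tool_rot: [[0.277, 0.961, 0.0], [0.961, -0.277, -0.0], [-0.0, 0.0, -1.0]]
ft_force: [0.5, 1.1, -0.4]
grip_width: 0.0856
gripper_force: 0.0
time_s: 1.82
position: [0.5428, 0.1563, 0.2018]
tool_rot: [[0.27, 0.963, 0.0], [0.963, -0.27, 0.0], [0.0, 0.0, -1.0]]
ft_force: [0.8, -0.1, 0.6]
grip_width: 0.0857
gripper_force: 0.0
1.8167 [0.54278326 0.15634001 0.20184406] [[ 0.27   0.963  0.   ]
 [ 0.963 -0.27   0.   ]
 [ 0.     0.    -1.   ]]
(np.float64(319.64524298546195), np.float64(238.95284744087064)) (np.float64(318.3017770038171), np.float64(306.7771219949601))
```

View pics/w1.png

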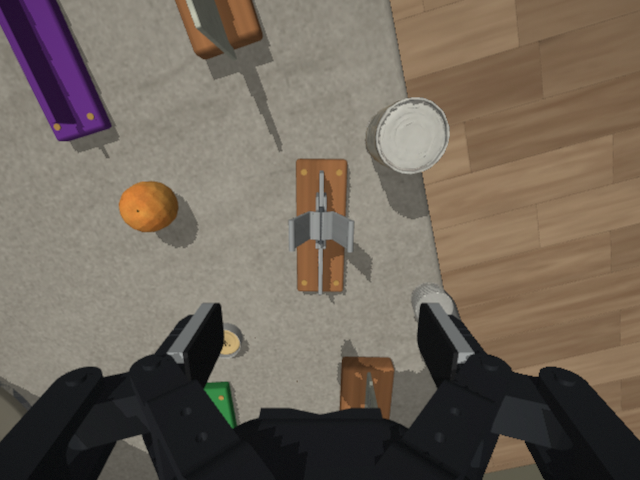

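The wrist view shows the clip squarely between the fingers: near handle end at (292,234), far end at (351,234), strip from (322,173) to (321,292). I'll compute the fine correction.

```bash
python3 - <<'E'
from h import *
import pickle
w,t=pickle.load(open('d1.pkl','rb'))
a=at_z(w,292,234,.089);b=at_z(w,351.5,234.5,.089);print(a,b,(a+b)/2,np.linalg.norm(a-b))
a=at_z(w,322,173,.041);b=at_z(w,321,293,.041);print(a,b,(a+b)/2,np.linalg.norm(a-b),np.degrees(np.arctan2(*(b-a)[1::-1])))
E
```

```text
[0.52314648 0.16481091 0.089     ] [0.56815501 0.15174662 0.089     ] [0.54565074 0.15827876 0.089     ] 0.04686623101932065
[0.55753884 0.19912211 0.041     ] [0.52514569 0.08659306 0.041     ] [0.54134227 0.14285758 0.041     ] 0.11709869621622217 -106.05924836600603
```

```bash
python3 -m handwheel '0.1 0.05 -2.5 0 0 0 1;0.17 0.05 -5.5 0 0 0 1;0.17 0.05 -8.5 0 0 0 1;0.17 0.05 -11 0 0 0 1;0.17 0.05 -13 0 0 0 1;0.17 0.05 -14.2 0 0 0 1;0.17 0.05 -14.7 0 0 0 1;0.17 0.05 -14.7 0 0 0 1' 35 && python3 -m handwheel '0 0 0 0 0 0 0.6;0 0 0 0 0 0 0.5;0 0 0 0 0 0 0.4;0 0 0 0 0 0 0.3;0 0 0 0 0 0 0.2;0 0 0 0 0 0 0.1;0 0 0 0 0 0 0.1;0 0 0 0 0 0 0.1' 35 && python3 -m handwheel '0 0 0 0 0 0 0.1;0 0 0 0 0 0 0.1;0 0 0 0 0 0 0.1;0 0 0 0 0 0 0.1;0 0 0 0 0 0 0.1;0 0 0 0 0 0 0.1' 35
```

```text
time_s: 2.58
position: [0.5445, 0.1564, 0.0538]
tool_rot: [[0.271, 0.963, -0.001], [0.963, -0.271, -0.0], [-0.0, -0.001, -1.0]]
ft_force: [-1.0, -0.5, 0.9]
grip_width: 0.085
gripper_force: 0.0
time_s: 3.25
position: [0.5486, 0.1558, 0.06]
tool_rot: [[0.272, 0.962, 0.012], [0.962, -0.272, 0.0], [0.003, 0.011, -1.0]]
ft_force: [-2.3, -2.7, 35.9]
grip_width: 0.0286
gripper_force: 32.6
time_s: 3.75
position: [0.5486, 0.1558, 0.06]
tool_rot: [[0.272, 0.962, 0.012], [0.962, -0.272, 0.0], [0.003, 0.011, -1.0]]
ft_force: [-2.5, -3.6, 36.0]
grip_width: 0.0292
gripper_force: 32.6
```

The fingers pushed the clip down onto the base as they swung forward, giving 36 N upward. I'll ease up and check the opening.

```bash
python3 -m handwheel '0 0 0.2 0 0 0 0.1;0 0 0.4 0 0 0 0.1;0 0 0.6 0 0 0 0.1;0 0 0.8 0 0 0 0.1;0 0 0.8 0 0 0 0.1;0 0 0.8 0 0 0 0.1' 35; python3 - <<'E'
from h import *
w=get_image('wrist');cv2.imwrite('pics/w2.png',cv2.resize(cv2.cvtColor(w['color'],4)[160:400,180:480],None,fx=2.5,fy=2.5,interpolation=2))
E
```

```text
time_s: 4.25
position: [0.5453, 0.1559, 0.0625]
tool_rot: [[0.272, 0.962, 0.001], [0.962, -0.272, -0.0], [0.0, 0.001, -1.0]]
ft_force: [-0.5, 0.9, 3.0]
grip_width: 0.022
gripper_force: 35.2
```

View pics/w2.png

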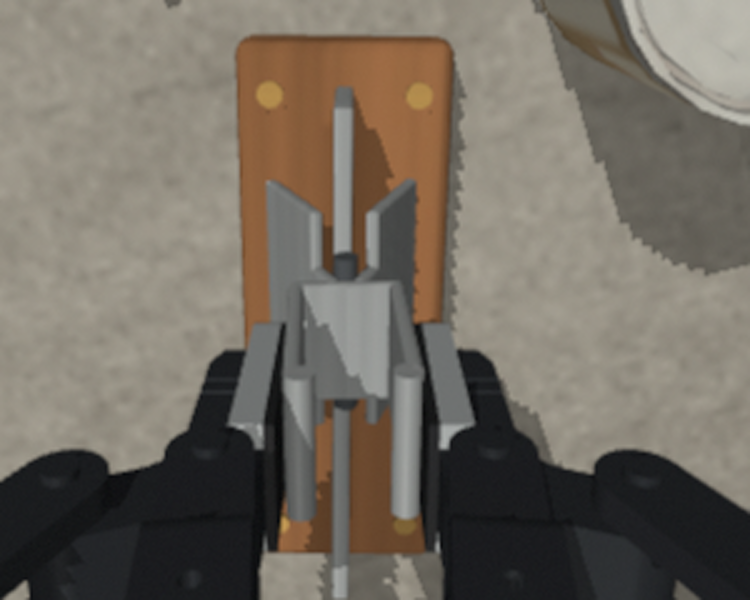

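The clip is fully open (22 mm) with its jaws evenly either side of the strip (tips at ~(270,185) and (413,185) in the crop), and the force is relieved. Lifting.

```bash
python3 -m handwheel '0 0 0.5 0 0 0 0.1;0 0 1.5 0 0 0 0.1;0 0 3 0 0 0 0.1;0 0 5 0 0 0 0.1;0 0 7 0 0 0 0.1;0 0 9 0 0 0 0.1;0 0 11 0 0 0 0.1;0 0 13 0 0 0 0.1' 35 && python3 -m handwheel '0 0 2 0 0 0 0.1;0 -1 4 0 0 0 0.1;0 -3 5 0 0 0 0.1;-0.3 -5.5 5.5 0 0 0 0.1;-0.5 -8 5.5 0 0 -0.5 0.1;-0.7 -10.5 5.5 0 0 -1 0.1;-0.9 -13 5.5 0 0 -1.2 0.1;-1 -15.5 5.5 0 0 -1.5 0.1' && python3 -m handwheel '-0.1 -2.5 0 0 0 0 0.1;-0.2 -5 0 0 0 0 0.1;-0.3 -7 0 0 0 0 0.1;-0.35 -8.2 0 0 0 0 0.1;-0.35 -8.2 0 0 0 0 0.1;-0.35 -8.2 0 0 0 0 0.1;-0.35 -8.2 0 0 0 0 0.1;-0.35 -8.2 0 0 0 0 0.1'; python3 - <<'E'
from h import *
import pickle
s=status.observe();print(s['position'],s['grip_width'])
w=get_image('wrist');sc=get_image('scene');t=get_image('top');pickle.dump((w,sc,t),open('d3.pkl','wb'))
c=lambda a:cv2.cvtColor(a['color'],4)
cv2.imwrite('pics/w3.png',cv2.resize(c(w)[140:380,160:480],None,fx=2.5,fy=2.5,interpolation=2))
print([proj(sc,p) for p in([.5315,-.081,.16],s['position'])])
u,v=map(int,proj(sc,[.5315,-.081,.17]));print(u,v)
cv2.imwrite('pics/s3.png',cv2.resize(c(sc)[v-60:v+60,u-80:u+80],None,fx=5,fy=5,interpolation=2))
E
```

```text
time_s: 4.97
position: [0.5449, 0.1559, 0.1941]
tool_rot: [[0.272, 0.962, 0.0], [0.962, -0.272, -0.0], [0.0, 0.0, -1.0]]
ft_force: [0.3, -0.5, -1.7]
grip_width: 0.0223
gripper_force: 35.2
time_s: 5.63
position: [0.5346, -0.0002, 0.2482]
tool_rot: [[0.297, 0.955, 0.0], [0.955, -0.297, -0.0], [-0.0, 0.0, -1.0]]
ft_force: [1.0, 0.1, -0.1]
grip_width: 0.0226
gripper_force: 35.3
time_s: 6.3
position: [0.5316, -0.08, 0.2475]
tool_rot: [[0.296, 0.955, 0.0], [0.955, -0.296, 0.0], [0.0, 0.0, -1.0]]
ft_force: [0.0, -0.5, -0.7]
grip_width: 0.0223
gripper_force: 35.3
[ 0.53162417 -0.07996148  0.24750161] 0.022269666165557138
[(np.float64(417.10150528254405), np.float64(261.71441284063275)), (np.float64(422.4667169361842), np.float64(236.17732259105549))]
417 258
```

View pics/w3.png

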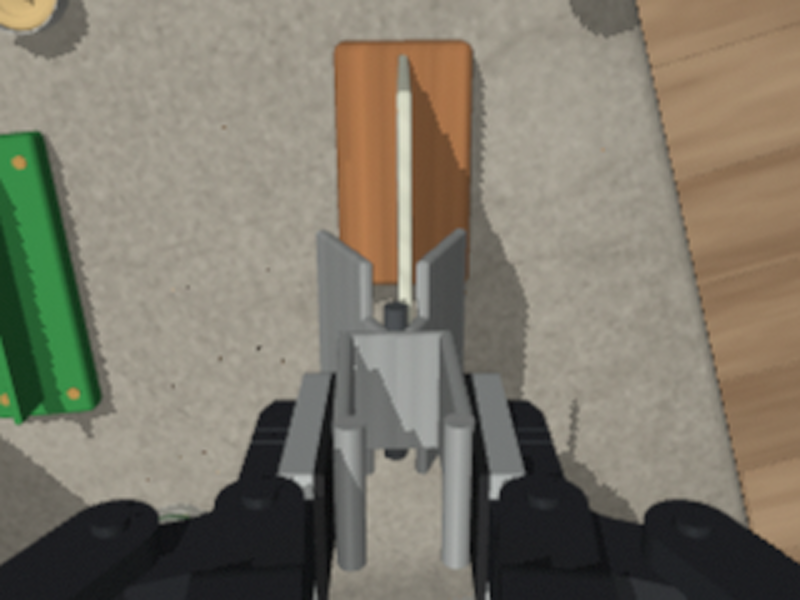

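View pics/s3.png

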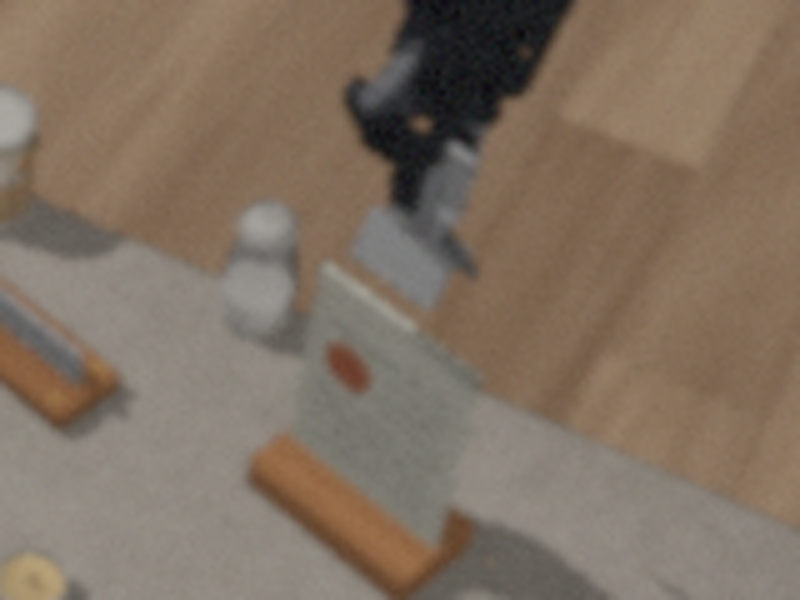

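The wrist view shows the open clip above the board: jaw corners at (318,235) and (464,235) in the crop, and the board's edge running from (404,92) to (405,300). The scene view shows the near jaw's lower edge from (352,252) to (432,310). I'll compute the offsets.

```bash
python3 - <<'E'
from h import *
import pickle
w,sc,t=pickle.load(open('d3.pkl','rb'))
W=lambda u,v,z:at_z(w,u/2.5+160-.3,v/2.5+140-.3,z)
S=lambda u,v,z:at_z(sc,u/5+337-.4,v/5+198-.4,z)
e=np.array([.295,.9555,0]);n=np.array([.9555,-.295,0])
tcp=status.observe()['position']
def sh(k,p):print(k,p.round(4),'n',(n@(p-tcp)).round(4),'e',(e@(p-tcp)).round(4))
for z in(.195,.2,.205):
  sh('L',W(318,235,z));sh('R',W(464,235,z))
  sh('Sa',S(352,252,z));sh('Sb',S(432,310,z))
sh('edge +y end',W(404,92,.16));sh('edge vis',W(405,300,.16))
sh('S edge',(S(327,265,.16)+S(480,385,.16))/2)
E
```

```text
L [ 0.5195 -0.0547  0.195 ] n -0.0192 e 0.0209
R [ 0.553  -0.0651  0.195 ] n 0.0159 e 0.0209
Sa [ 0.5278 -0.051   0.195 ] n -0.0123 e 0.0269
Sb [ 0.5135 -0.0979  0.195 ] n -0.0122 e -0.0222
L [ 0.5204 -0.0535  0.2   ] n -0.0186 e 0.0224
R [ 0.553  -0.0636  0.2   ] n 0.0155 e 0.0223
Sa [ 0.5232 -0.0523  0.2   ] n -0.0163 e 0.0242
Sb [ 0.5089 -0.099   0.2   ] n -0.0162 e -0.0245
L [ 0.5213 -0.0522  0.205 ] n -0.0181 e 0.0238
R [ 0.5531 -0.0621  0.205 ] n 0.0151 e 0.0238
Sa [ 0.5185 -0.0537  0.205 ] n -0.0204 e 0.0216
Sb [ 0.5044 -0.1     0.205 ] n -0.0202 e -0.0269
edge +y end [ 0.5482 -0.0322  0.16  ] n 0.0016 e 0.0508
edge vis [ 0.5309 -0.0894  0.16  ] n 0.0019 e -0.0089
S edge [ 0.5295 -0.0814  0.16  ] n -0.0017 e -0.0016
```

Tips are at z≈0.202 and the edge sits about 2 mm off the clip's mid-plane. I'll correct that and lower 57 mm.

```bash
python3 -m handwheel '0.1 0 0 0 0 0 0.1;0.2 -0.05 0 0 0 0 0.1;0.2 -0.05 -1 0 0 0 0.1;0.2 -0.05 -2 0 0 0 0.1;0.2 -0.05 -3 0 0 0 0.1;0.2 -0.05 -4 0 0 0 0.1;0.2 -0.05 -5 0 0 0 0.1;0.2 -0.05 -5.5 0 0 0 0.1' 35 && python3 -m handwheel '0 0 -0.2 0 0 0 0.1;0 0 -0.2 0 0 0 0.1;0 0 -0.2 0 0 0 0.1;0 0 -0.2 0 0 0 0.1;0 0 -0.2 0 0 0 0.1;0 0 -0.2 0 0 0 0.1'; python3 - <<'E'
from h import *
w=get_image('wrist');sc=get_image('scene')
c=lambda a:cv2.cvtColor(a['color'],4)
a=cv2.resize(c(w)[150:350,220:420],(400,400),interpolation=2)
b=cv2.resize(c(sc)[205:285,377:457],(400,400),interpolation=2)
cv2.imwrite('pics/f.png',np.hstack([a,b]))
E
```

```text
time_s: 7.12
position: [0.5334, -0.0814, 0.1912]
tool_rot: [[0.297, 0.955, -0.001], [0.955, -0.297, 0.001], [0.0, -0.002, -1.0]]
ft_force: [-1.0, 0.4, -1.5]
grip_width: 0.0223
gripper_force: 35.3
time_s: 7.62
position: [0.5337, -0.0816, 0.1907]
tool_rot: [[0.297, 0.955, 0.001], [0.955, -0.297, -0.0], [-0.0, 0.001, -1.0]]
ft_force: [0.6, 0.3, -0.7]
grip_width: 0.0224
gripper_force: 35.3
```

View pics/f.png

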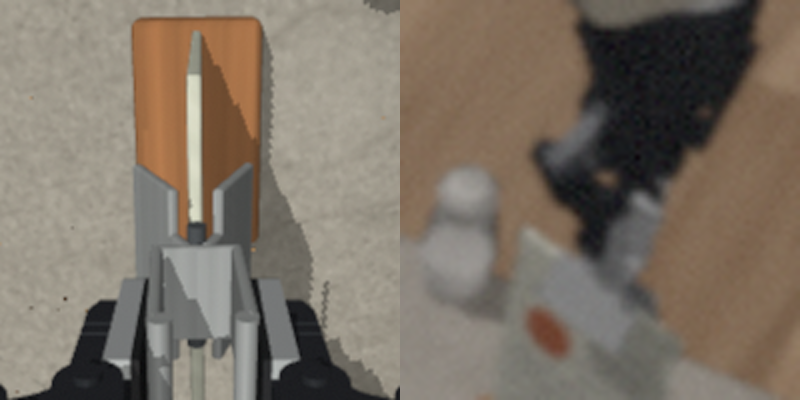

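The board's edge (x≈195) runs midway between the jaws (135 and 251). The near jaw overlaps the board's upper front by about the wanted depth, with no contact force. Handing in.

```bash
python3 -c "
from rig import env
print(env.close_job())"
```

```text
the job is handed in; nothing more can be done
None
```

The job is handed in: the gripper is holding the clip wide open over the middle of the taller board's top edge, with one jaw on each side about 15 mm deep and, by the final image and force reading, not touching the board; no pass or fail result came back.

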